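# Stroke a curved row of tray flaps shut

### The job

The six small flaps along the curved sample tray stand open. With the gripper shut, run the fingertips once along the curve of the row in one unbroken pass, from the robot's left end (the hinge side of each flap) to the right end, low over the middle of the flaps, so that they tip and fall shut one after another. Touch lightly, follow the curve without straying off the row or rising from it on the way, pick nothing up, do not shift the tray or the things around it, and finish with the hand clear.

Things in the scene. Friction and masses are not known exactly. Their poses are not given: they have to be found in the camera images.
- tray: curved grey sample tray, loose, 1.5 kg. Origin: centre of its arc, at table height, outside the tray on the robot's side; x points to the middle of the row (away from the robot, turned up to 0.42 rad), z up. It fills radii 109 to 161 mm, 52 degrees either side of x, deck 30 mm high; six white flaps in a row at radius 135 mm, at +42.5 (left), +25.5, 8.5, -8.5, -25.5, -42.5 degrees
- seat1 (a point): point on the tray over the centre of well 1 (radius 135 mm), 34 mm above the table, where the middle of the top of flap 1 lies when shut (flap 1 is the leftmost)
- flap1 (a joint): angle of flap 1, a plate 29 mm long along the row, 32 wide, 3 thick, on a radial hinge at its left edge (15.5 mm left of its seat point, 32.5 mm above the table). 0 shut flat, up to 1.88 open; starts open (1.75 or more, its edge 61 mm above the table, leaning 9 mm back to the left); moves with under 0.2 N and falls shut by itself once tipped right past upright (1.57)
- seat2 (a point): point on the tray over the centre of well 2 (radius 135 mm), 34 mm above the table, where the middle of the top of flap 2 lies when shut
- flap2 (a joint): angle of flap 2, a plate 29 mm long along the row, 32 wide, 3 thick, on a radial hinge at its left edge (15.5 mm left of its seat point, 32.5 mm above the table). 0 shut flat, up to 1.88 open; starts open (1.75 or more, its edge 61 mm above the table, leaning 9 mm back to the left); moves with under 0.2 N and falls shut by itself once tipped right past upright (1.57)
- seat3 (a point): point on the tray over the centre of well 3 (radius 135 mm), 34 mm above the table, where the middle of the top of flap 3 lies when shut
- flap3 (a joint): angle of flap 3, a plate 29 mm long along the row, 32 wide, 3 thick, on a radial hinge at its left edge (15.5 mm left of its seat point, 32.5 mm above the table). 0 shut flat, up to 1.88 open; starts open (1.75 or more, its edge 61 mm above the table, leaning 9 mm back to the left); moves with under 0.2 N and falls shut by itself once tipped right past upright (1.57)
- seat4 (a point): point on the tray over the centre of well 4 (radius 135 mm), 34 mm above the table, where the middle of the top of flap 4 lies when shut
- flap4 (a joint): angle of flap 4, a plate 29 mm long along the row, 32 wide, 3 thick, on a radial hinge at its left edge (15.5 mm left of its seat point, 32.5 mm above the table). 0 shut flat, up to 1.88 open; starts open (1.75 or more, its edge 61 mm above the table, leaning 9 mm back to the left); moves with under 0.2 N and falls shut by itself once tipped right past upright (1.57)
- seat5 (a point): point on the tray over the centre of well 5 (radius 135 mm), 34 mm above the table, where the middle of the top of flap 5 lies when shut
- flap5 (a joint): angle of flap 5, a plate 29 mm long along the row, 32 wide, 3 thick, on a radial hinge at its left edge (15.5 mm left of its seat point, 32.5 mm above the table). 0 shut flat, up to 1.88 open; starts open (1.75 or more, its edge 61 mm above the table, leaning 9 mm back to the left); moves with under 0.2 N and falls shut by itself once tipped right past upright (1.57)
- seat6 (a point): point on the tray over the centre of well 6 (radius 135 mm), 34 mm above the table, where the middle of the top of flap 6 lies when shut (flap 6 is the rightmost)
- flap6 (a joint): angle of flap 6, a plate 29 mm long along the row, 32 wide, 3 thick, on a radial hinge at its left edge (15.5 mm left of its seat point, 32.5 mm above the table). 0 shut flat, up to 1.88 open; starts open (1.75 or more, its edge 61 mm above the table, leaning 9 mm back to the left); moves with under 0.2 N and falls shut by itself once tipped right past upright (1.57)
- eraser: eraser in a sleeve, 20 x 42 x 13 mm, lying in the hollow of the tray's curve; origin at the centre of its underside
- weigh_boat: square white weighing boat, 65 x 65 x 14 mm, behind the tray; origin at the centre of its underside
- spoon: metal lab spoon, 31 x 150 x 8 mm, behind the tray; origin at the centre of its underside
- marker: black marker pen lying left of the tray, 11 x 137 x 12 mm; origin at the centre of its underside

How it is judged (in metres and radians):
On the way, in this order (a step that is already met when the one before it is completed fails the run):
1. the first flap is shut, the last three still open (value of joint flap1 below 0.1 rad and value of joint each of flap4, flap5, flap6 above 1.5 rad), for 0.04 s.
2. the first three flaps are shut, the last still open (value of joint each of flap1, flap2, flap3 below 0.1 rad and value of joint flap6 above 1.5 rad), for 0.04 s.
3. all six flaps are shut (value of joint each of flap1, flap2, flap3, flap4, flap5, flap6 below 0.1 rad), for 0.2 s.
At the end, for the whole second after the job is handed in: All six flaps lie shut (within 0.06 rad), the tray stands flat and at rest within 10 mm of where it was, and the loose things round it within 15 mm of theirs (value of joint each of flap1, flap2, flap3, flap4, flap5, flap6 below 0.06 rad and distance of tray from where it was at the start of the episode below 0.01 m and linear speed of tray below 0.01 m/s and angle between tray's own z axis and vertical below 0.05 rad and distance of each of eraser, weigh_boat, spoon, marker from where it was at the start of the episode below 0.015 m); the robot touches nothing.
It fails at once if between the first flap's closing and the last one's tipping, the fingertips left the row: the TCP more than 25 mm inside or outside the flaps' arc, or more than 100 mm above the table ((value of joint flap1 below 0.5 rad and value of joint flap6 above 1 rad) and (horizontal distance between the grasp point and tray below 0.11 m or horizontal distance between the grasp point and tray above 0.16 m or height (world z) of the grasp point above 0.1 m)).
It fails at once if a flap was shut while the one before it in the row (to its left) stood open ((value of joint flap1 above 1.2 rad and value of joint flap2 below 0.5 rad) or (value of joint flap2 above 1.2 rad and value of joint flap3 below 0.5 rad) or (value of joint flap3 above 1.2 rad and value of joint flap4 below 0.5 rad) or (value of joint flap4 above 1.2 rad and value of joint flap5 below 0.5 rad) or (value of joint flap5 above 1.2 rad and value of joint flap6 below 0.5 rad)).
It fails at once if the tray was pressed or pushed with more than 15 N (contact force between the arm and tray above 15 N).
It fails at once if the tray was shifted by more than 10 mm, lifted or tipped (distance of tray from where it was at the start of the episode above 0.01 m or angle between tray's own z axis and vertical above 0.08 rad).
It fails at once if a thing beside the tray was moved by more than 15 mm (distance of any of eraser, weigh_boat, spoon, marker from where it was at the start of the episode above 0.015 m).
It also fails if it takes over 38 s, if anything falls off the work surface, if the arm or the gripper's body presses on something with over 40 N, if the wrist force passes 120 N, or if a joint passes its speed limit or range.

### The arm

A 6-joint arm with a two-finger parallel gripper is mounted at the origin on a cart in front of the work surface, level with it; the furniture and walls round the work are solid. World frame = base frame: x ahead of the robot, y to its left, z up, the work surface at z = 0. Lengths are in mm, angles in rad, forces in N, time in s.
With the tool pointing down it reaches from about 400 to 825 mm from the base axis. Payload 7 kg.
Tool frame: the origin (TCP) lies between the finger pads, 19 mm behind the fingertips; this is the grasp point; z points along the fingers, y is the line along which they close (so a half turn about z gives the same grasp; the last joint's range is limited). The gripper opens to 88 mm and grips with 3 to 60 N. Pads are 19 mm wide; open, the fingers measure 130 mm over their backs; the gripper's body (78 mm by 193 mm) begins 47 mm behind the grasp point.
Start: joints at [1.526, 0.359, 0.012, 0, -1.224, -0.288], TCP at [220.524, 637.938, 245.361] pointing down, gripper open.
Joint ranges: [-3.07, 3.07], [-1.43, 2.12], [-1.02, 1.25], [-3.03, 1.67], [-3.05, -0], [-3.03, 3.03]. Speed limits (rad/s): [2.39, 2.39, 3.01, 3.14, 3.14, 3.14].

### API

Orientations are given as a unit quaternion [x, y, z, w].
In Python, from plant import move_ptp, line_to, move_joints, move_gripper, pause, solve_ik, camera, get_calibration, Unreachable, close_job, find_in, masks_of, current_t, current_joint_pos, current_qvel, current_tau, current_tcp_pos, current_eef_rot, current_contact_force, current_moment, current_width, current_finger_force gives the robot as it stands. Calls block until the motion is done:
- move_ptp(position, orientation): joint-space move of the TCP to a pose.
- line_to(position, velocity=150, ori=None): straight line of the TCP; ori=None keeps the orientation; velocity is the mean speed in mm/s.
- move_joints(angles): joint-space move.
- move_gripper(opening, force=None): finger opening in mm; force is the grip in N (None keeps the last); returns when the fingers have stopped.
- pause(seconds).
- solve_ik(position, orientation): joint angles nearest the present ones, or None.
- camera(name): name is "scene" or "top" or "wrist"; returns the picture (400x640x3 uint8, red, green, blue); there is no depth.
- get_calibration(name): a dict with "fx", "fy", "cx", "cy" (pixels), "view" (4x4, takes a point from world to camera coordinates); the wrist camera has in their place "T_tool_cam" (4x4, takes a point from camera to tool coordinates, whose origin is the TCP and whose axes are the flange's). Camera axes: x right, y up, looking along -z (the intrinsics and any distortion apply to the point x, -y, -z); pixel columns grow to the right and rows downward; lengths in mm; the calibration is good to about 2 mm. A picture is of the moment at which its call begins: read the wrist's pose just before it. get_calibration takes no time and is no camera call.
A pose or a line that the arm cannot do raises Unreachable and nothing moves.
- close_job(): hands the job in; it is judged then, once.
Trained networks look in the newest picture that a camera, given by its name, has taken for a name from the list of things; names that differ only in an ending like _2 or _b are one class to them, and where a whole thing is asked for, a point or a joint stands for the part that bears it (a point fixed in the world has none). Each returns a list of dicts, best first, with "conf" (0 to 1); they miss things now and then, are a little off and sometimes report something else, mostly with a low value. They report only what shows in the picture. A call takes as long as a camera call.
- find_in(camera, target): "point" ([column, row] in pixels, amid what is visible of it).
- masks_of(camera, target): "mask" (400x640 bool, what is visible of it) and "point" ([column, row] in pixels, amid what is visible of it).
Readings, each from a call of its own:
- current_t(): time.
- current_joint_pos(): joint angles.
- current_qvel(): joint speeds.
- current_tau(): joint torques, N m.
- current_tcp_pos(): TCP position.
- current_eef_rot(): TCP orientation.
- current_contact_force(): force on the tool from outside, world axes, zero at the start.
- current_moment(): the same for the moment, N m.
- current_width(): finger opening in mm.
- current_finger_force(): force on a finger pad.
Only numpy, scipy, OpenCV 4.12 (cv2) and the standard library are available. Lean on these libraries where they do the work, as an engineer would, in place of code of your own. Each camera call takes 0.05 s, during which the arm holds its last target. There are 200 camera calls.

## Working session

There is one attempt and no reset: what is moved stays moved. The work goes in short steps, each a Python script; the robot and the scene stay as the last script left them, time stands still between calls to the robot, and variables do not carry over. Pictures are saved under pics/ and viewed, at most 10 in all, crops included, and the job is handed in when it is done.

```bash
mkdir -p pics; python3 - <<'E'
from plant import *
import cv2,numpy as np
np.set_printoptions(precision=4,suppress=True)
for c in("top","scene"):
    im=camera(c);cv2.imwrite(f"pics/{c}0.png",im[:,:,::-1])
    print(c,get_calibration(c))
    for n in("tray","seat1","seat3","seat6","flap1"):
        print(n,[(np.round(d["point"]),round(d["conf"],2)) for d in find_in(c,n)][:7])
print(current_t(),current_eef_rot(),get_calibration("wrist"))
E
```

```text
top {'fx': 478.9210597380102, 'fy': 478.9210597380102, 'cx': 325.4365803702127, 'cy': 200.27861744288447, 'view': array([[   -0.0005,    -1.    ,    -0.0091,   364.3802],
       [    0.983 ,    -0.0022,     0.1839,  -544.0676],
       [   -0.1839,    -0.0089,     0.9829, -1063.7055],
       [    0.    ,     0.    ,     0.    ,     1.    ]])}
tray [(array([360., 214.]), 0.86)]
seat1 [(array([359., 212.]), 0.72)]
seat3 [(array([359., 212.]), 0.72)]
seat6 [(array([359., 212.]), 0.72)]
flap1 [(array([398., 213.]), 0.58), (array([361., 215.]), 0.57), (array([359., 204.]), 0.55), (array([343., 202.]), 0.4)]
scene {'fx': 454.3592358004121, 'fy': 454.3592358004121, 'cx': 319.7007105540977, 'cy': 201.33303974106013, 'view': array([[  -0.2718,   -0.9622,    0.0153,  473.8537],
       [   0.8014,   -0.2175,    0.5571, -398.4522],
       [  -0.5328,    0.1637,    0.8303, -679.3206],
       [   0.    ,    0.    ,    0.    ,    1.    ]])}
tray []
seat1 [(array([349., 220.]), 0.77)]
seat3 [(array([349., 220.]), 0.77)]
seat6 [(array([349., 220.]), 0.77)]
flap1 [(array([305., 238.]), 0.55), (array([396., 201.]), 0.53), (array([319., 226.]), 0.47)]
0.6 [ 0.9862 -0.1656 -0.     -0.    ] {'fx': 307.8574330540707, 'fy': 307.8574330540707, 'cx': 315.95685463413383, 'cy': 199.70870443756704, 'T_tool_cam': array([[  -0.0002,    0.9669,    0.2553,   69.0312],
       [   1.    ,    0.    ,    0.0006,    0.1453],
       [   0.0006,    0.2553,   -0.9669, -139.6474],
       [   0.    ,    0.    ,    0.    ,    1.    ]])}
```

```bash
python3 - <<'E'
import cv2
t=cv2.imread("pics/top0.png");cv2.imwrite("pics/t1.png",cv2.resize(t[120:300,240:480],None,fx=3.3,fy=3.3,interpolation=2))
t=cv2.imread("pics/scene0.png");cv2.imwrite("pics/s1.png",cv2.resize(t[120:320,230:480],None,fx=3,fy=3,interpolation=2))
E
```

```text
(no output)
```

View pics/t1.png

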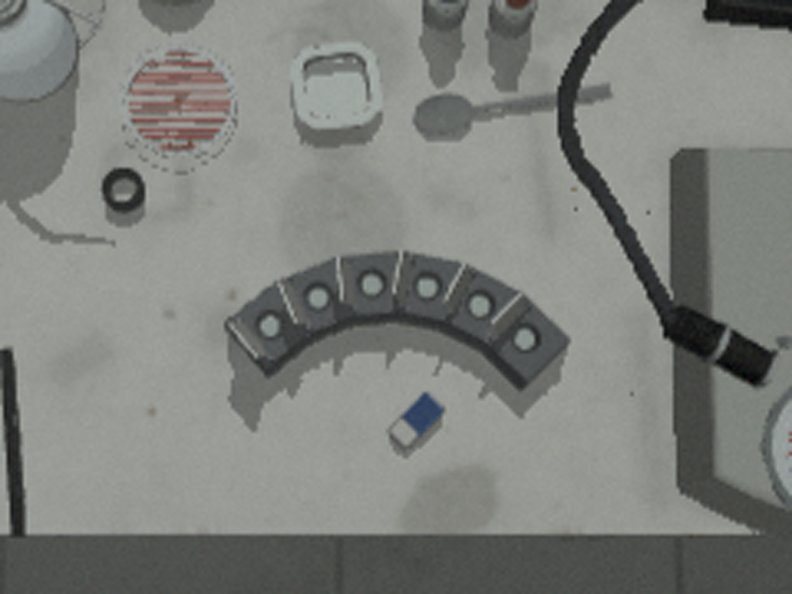

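View pics/s1.png

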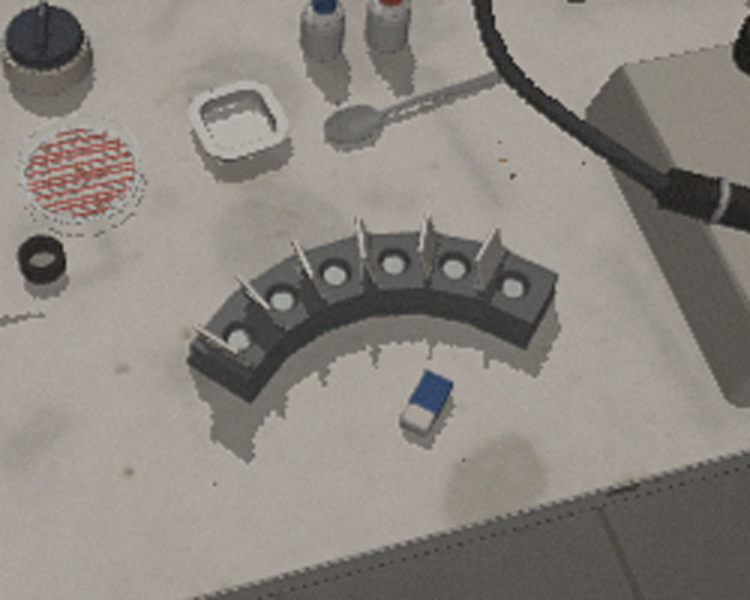

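Top crop: six dark wells with light discs, from (270,326) to (525,340), flaps open at the left of each. The eraser is at (416,422) and a hose and box lie to the right of the row. The scene crop shows the same, with discs from (238,338) to (513,288). I'll fit the tray pose, with the disc height as an unknown, from both views and add the deck corners.

```bash
cat >h.py <<'E'
import numpy as np
from plant import get_calibration
def proj(c,P):
    k=get_calibration(c);p=np.c_[P,np.ones(len(P))]@k["view"].T
    return np.c_[k["cx"]+k["fx"]*p[:,0]/-p[:,2],k["cy"]-k["fy"]*p[:,1]/-p[:,2]]
def world(s,r,ang,z):
    a=s[2]+np.deg2rad(np.asarray(ang,float));o=np.ones_like(a)
    return np.c_[s[0]+r*o*np.cos(a),s[1]+r*o*np.sin(a),z*o]
A=np.array([42.5,25.5,8.5,-8.5,-25.5,-42.5])
E
python3 - <<'E'
from h import *
import cv2
from scipy.optimize import least_squares
W={"top":np.array([[270,326],[318,298],[372,285],[427,288],[480,305],[525,340]])/3.3+[240,120],
"scene":np.array([[238,338],[282,300],[336,275],[394,265],[455,269],[513,288]])/3+[230,120]}
C={"top":np.array([[569,341]])/3.3+[240,120],"scene":np.array([[556,275]])/3+[230,120]}
def res(s,cs=("top","scene"),corner=True):
    o=[]
    for c in cs:
        o.append((proj(c,world(s,135,A,s[3]))-W[c]).ravel())
        if corner:o.append((proj(c,world(s,161,[-52],30))-C[c]).ravel())
    return np.concatenate(o)
s=least_squares(res,[520,-80,0,20]).x;r=res(s)
print(s,np.round(r,1))
for c in("top","scene"):print(c,least_squares(lambda q:res([*q,s[3]],(c,),False),s[:3]).x)
np.save("s.npy",s)
for c in("top","scene"):
    im=cv2.imread(f"pics/{c}0.png");im=cv2.resize(im[120:320,230:480],None,fx=3,fy=3)
    d=lambda P,col:cv2.polylines(im,[np.int32((proj(c,P)-[230,120]+.5)*3)],False,col,1)
    t=np.linspace(-52,52,40)
    for z in(0,30):d(np.r_[world(s,109,t,z),world(s,161,t[::-1],z),world(s,109,[-52],z)],(0,0,255) if z else (0,255,255))
    d(world(s,135,t,34),(0,255,0))
    cv2.imwrite(f"pics/fit_{c}.png",im)
E
```

```text
[ 3.99798694e+02  2.86077393e+02 -5.31771414e-02  2.75421900e+01] [ 0.2  0.3  0.1  0.1  0.1  0.1  0.2 -0.   0.1  0.5  0.2 -0.1  2.2  0.4
 -0.4  0.2 -0.8 -0.  -1.2 -0.2 -0.9 -0.4 -1.  -0.3 -0.8 -0.3  2.4  0.3]
top [ 4.00167178e+02  2.86575345e+02 -5.44380996e-02]
scene [ 3.99068617e+02  2.85530593e+02 -6.12089368e-02]
```

View pics/fit_top.png

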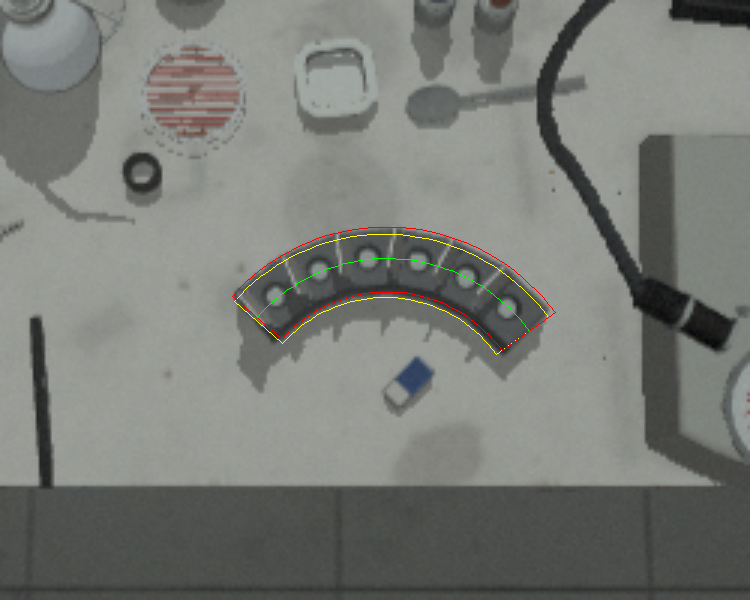

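View pics/fit_scene.png

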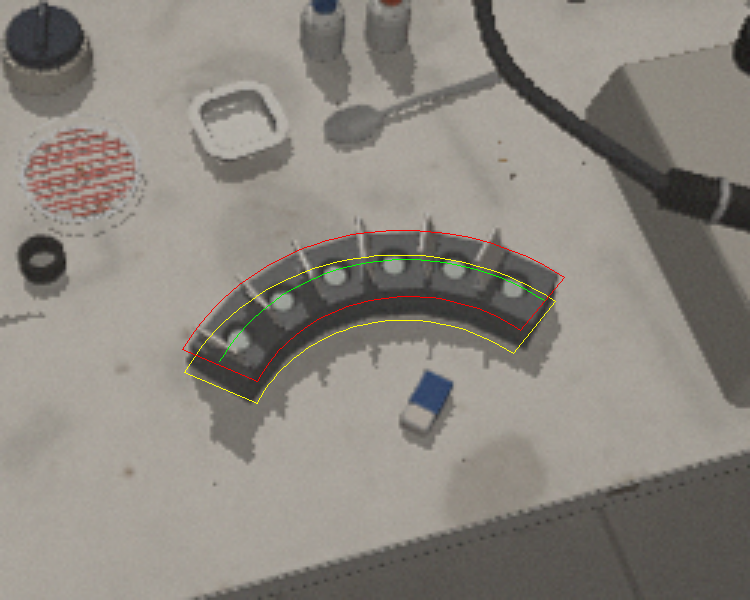

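The fit agrees between views to about 1 mm: tray centre (400,286), yaw -0.055, disc height 27 mm, which is just under the deck as expected. The overlays match the tray to about 2 mm. Next I plan the sweep, check IK, and run it only up to the first flap's start point.

```bash
cat >>h.py <<'E'
from scipy.spatial.transform import Rotation as Ro
s=np.array([399.9,286.1,-.056])
def pose(deg,z,sg):
    p=world(s,135,[deg],z)[0]
    a=s[2]+np.deg2rad(deg if deg>0 else .5*deg)
    y=sg*np.array([np.cos(a),np.sin(a),0]);zz=np.array([0,0,-1.]);x=np.cross(y,zz)
    return p.tolist(),Ro.from_matrix(np.c_[x,y,zz]).as_quat().tolist()
E
python3 - <<'E'
from h import *
from plant import *
import cv2
for sg in(1,-1):
    Q=[solve_ik(*pose(d,64,sg)) for d in range(70,-52,-10)]
    print(sg,[None if q is None else np.round(q,2).tolist() for q in Q][::4])
    if all(q is not None for q in Q):best=sg if sg==1 or abs(Q[0][5]-current_joint_pos()[5])<abs(b5) else best; b5=Q[0][5]-current_joint_pos()[5]
print("sg",best)
move_gripper(0,5)
move_ptp(*pose(70,200,best)); line_to(pose(70,90,best)[0],120)
open("sg","w").write(str(best))
print(current_t(),current_tcp_pos(),current_width(),current_contact_force())
cv2.imwrite("pics/s2.png",cv2.resize(camera("scene")[60:320,180:480],None,fx=2.3,fy=2.3)[:,:,::-1])
E
```

```text
1 [[1.05, 0.43, -0.35, 0.0, -0.8, -3.03], [0.9, 0.44, -0.31, 0.0, -0.81, 2.71], [0.78, 0.4, -0.4, 0.0, -0.78, 2.22], [0.74, 0.29, -0.57, 0.0, -0.71, 1.91]]
-1 [[1.05, 0.43, -0.35, 0.0, -0.8, 0.11], [0.9, 0.44, -0.31, 0.0, -0.81, -0.43], [0.78, 0.4, -0.4, 0.0, -0.78, -0.92], [0.74, 0.29, -0.57, 0.0, -0.71, -1.23]]Traceback (most recent call last):
  File "<stdin>", line 7, in <module>
NameError: name 'b5' is not defined
```

sg=-1 works along the whole path.

```bash
python3 - <<'E'
from h import *
from plant import *
import cv2
move_gripper(0,5)
move_ptp(*pose(70,200,-1)); line_to(pose(70,90,-1)[0],120)
print(current_t(),current_tcp_pos(),current_width(),current_contact_force())
cv2.imwrite("pics/s2.png",cv2.resize(camera("scene")[60:320,180:480],None,fx=2.3,fy=2.3)[:,:,::-1])
E
```

```text
4.3333 [453.39977195 410.72527087  90.75249487] 0.9561511577287976 [ 0.02493216 -0.58241134  0.33358423]
```

View pics/s2.png

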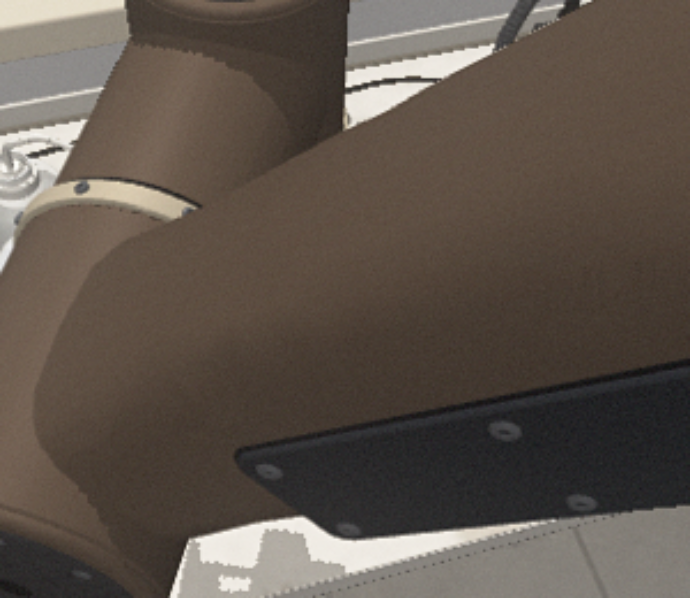

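The arm blocks the scene camera here, but the pose reading is right and free of contact. Running the sweep with a force check on each segment.

```bash
python3 - <<'E'
from h import *
from plant import *
import cv2
line_to(pose(70,64,-1)[0],60)
for d in range(62,-55,-8):
    p,q=pose(d,64,-1); line_to(p,40,q)
    f=np.linalg.norm(current_contact_force()); t=current_tcp_pos()
    print(d,round(current_t(),2),np.round(np.r_[t-np.array(p),f],1))
    if f>8: print("FORCE");break
else:
    pause(.3)
    line_to(pose(-50,200,-1)[0],120)
    cv2.imwrite("pics/w3.png",camera("wrist")[:,:,::-1])
    cv2.imwrite("pics/t3.png",cv2.resize(camera("top")[120:300,240:480],None,fx=3.3,fy=3.3)[:,:,::-1])
print(current_t())
E
```

```text
62 5.59 [0.  0.  0.1 1.1]
54 6.22 [-0.1  0.  -0.   1.3]
46 6.84 [-0.1  0.  -0.   0.9]
38 7.47 [-0.   0.1  0.   0.6]
30 8.09 [-0.   0.1 -0.   0.7]
22 8.72 [0.  0.1 0.  1. ]
14 9.34 [0.1 0.2 0.1 0.8]
6 9.97 [0.1 0.2 0.1 0.5]
-2 10.59 [0.1 0.2 0.1 0.4]
-10 11.22 [ 0.1 -0.1  0.1  0.8]
-18 11.84 [ 0.1 -0.1  0.1  0.6]
-26 12.47 [ 0.1 -0.   0.1  0.2]
-34 13.09 [0.1 0.  0.2 1.1]
-42 13.72 [0.1 0.  0.2 0.4]
-50 14.34 [0.1 0.1 0.2 0.3]
16.025
```

View pics/w3.png

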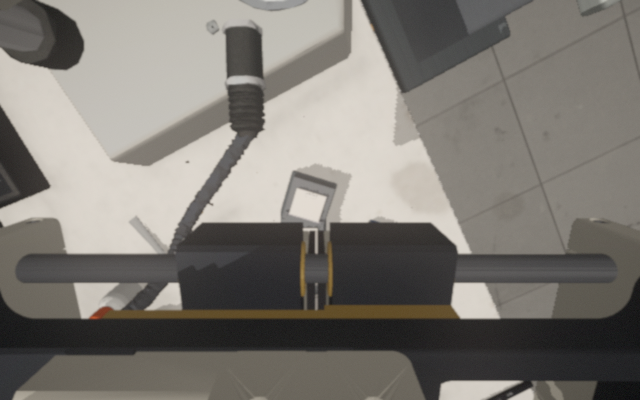

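The wrist view shows flap 6 shut, a white square at (308,200), and the fingers clear. I'll lift away and look at the whole row.

```bash
python3 - <<'E'
from h import *
from plant import *
import cv2
p,q=pose(-50,300,-1); line_to(p,150)
j=current_joint_pos().copy(); j[0]+=.75; move_joints(j.tolist())
a=camera("scene")[120:320,230:480];b=camera("top")[120:320,230:480]
cv2.imwrite("pics/e4.png",cv2.resize(np.vstack([a,b]),None,fx=1.5,fy=1.5,interpolation=2)[:,:,::-1])
print(current_t(),current_tcp_pos())
E
```

```text
18.3417 [231.08846993 456.86647466 298.87251692]
```

View pics/e4.png

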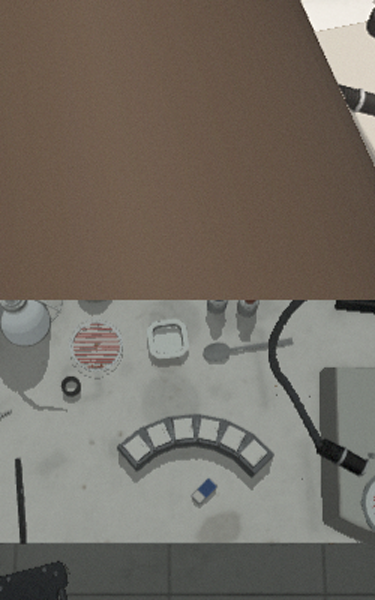

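The top view shows all six flaps shut flat, from (136,447) to (255,453), with the tray and everything around it where it was. The hand is clear.

```bash
python3 -c "from plant import *;print(close_job())"
```

```text
the job is handed in; nothing more can be done
None
```

I closed all six flaps in a single left-to-right pass along the row; the force read between segments peaked at about 1.3 N. The final top view shows every flap shut and nothing around the tray visibly moved, and I handed the job in with the hand clear at about 18 s of the 38 s limit; the hand-in returned no verdict.

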